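Reload the lancet dispenser

TASK

Load the teal strip of lancets into the dispenser: push its end against the red spring follower, lower it upright onto the channel floor between the outlet stop and the follower, and let go so that the follower presses it up to the stop. Then slide the grey rail fully home over the strip. Leave the orange strip where it is.

Things in the scene. Friction and masses are not known exactly. Their poses are not given: they have to be found in the camera images.
- dispenser: White lancet dispenser, fixed, 230 long (x), 64 wide. Origin: centre of underside, z up (mm below in this frame). Channel along x: floor z=8, 28 wide, low walls flaring to 42 and ending at z=20. Teal outlet stop at the -x end: inner face x=-105, top z=22. A loaded strip is pressed against the stop: its centre x=-65, y=0, underside z=8.
- follower_face (a point): Centre of the red spring follower's flat face (22 wide, z=10 to 48). It rests at dispenser x=-45, leaving a 60 mm gap, shorter than a strip; pushes to -x with 1.2 N, rising to 4 N when pushed 45 mm back to +x (its limit). Hold the strip's underside above the stop, push its end against the face until its other end is clear of the stop, then lower.
- rail (a joint): Grey cover rail, an inverted U 80 long, 62 wide, top z=62 (inside 58), sliding along dispenser x. Value in m: 0 = fully home over the strip at a hard stop; grows as it opens to +x, up to 0.130. Black tab on it, 30 long (x), 14 wide, z=62 to 88, centre at dispenser x = -72 mm + value, y=0. Stays where left; slides with about 2 N.
- teal_strip: Rigid teal strip of ten white-capped lancets, about 60 g, standing on the desk: 80 long (x), 44 high; foot 20 wide and 8 high, above it a full-length wall of lancets 12 wide, to grip across. Origin: centre of underside, z up. Both ends alike.
- orange_strip: Orange strip of the same shape and size, the wrong kind; it stays where it is. Origin: centre of underside.
Mind the look-alikes: they are no part of the job. What is shaped like the teal_strip but blue or purple is not meant.

How it is judged:
By the outcome, as a careful person would: the job done as asked, in the order asked, and still so for the second after the job is handed in, with the robot touching nothing.
It also fails if it takes over 53 s, if anything falls off the work surface, if the arm or the gripper's body presses on something with over 40 N, if the wrist force passes 120 N, or if a joint passes its speed limit or range.

ROBOT

A 7-joint arm with a two-finger parallel gripper is mounted at the origin on the work surface. World frame = base frame: x ahead of the robot, y to its left, z up, the work surface at z = 0. Lengths are in mm, angles in rad, forces in N, time in s.
With the tool pointing down it reaches from about 425 to 875 mm from the base axis. Payload 4.7 kg.
Tool frame: the origin (TCP) lies between the finger pads; the fingertips stand 14 mm ahead of it and the grasp point (between the pads) lies 5 mm behind it; z points along the fingers, y is the direction in which the jaws open and shut (so a half turn about z gives the same grasp; the last joint's range is limited). The gripper opens to 85 mm and grips with 20 to 120 N. Pads are 22 mm wide; open, the fingers measure 114 mm over their backs; the gripper's body (76 mm by 85 mm) begins 54 mm behind the grasp point. The pads swing forward as they close: fully open they stand 13 mm farther back than shut.
Start: joints at [1.173, 0.321, -0.07, 1.45, 0.023, 1.371, -0.057], TCP at [260.152, -595.688, 245.349] pointing down, gripper open.
Joint ranges: [-2.86, 2.86], [-0.3, 2.09], [-1.38, 1.24], [0.06, 2.45], [-1.56, 4.7], [0.09, 2.05], [-2.69, 2.69]. Speed limits (rad/s): [2.57, 2.57, 3.14, 3.14, 3.14, 3.14, 3.14].

INTERFACE

Orientations are given as a 3x3 rotation matrix whose columns are the frame's x, y, z axes.
In Python, from plant import ctrl gives the robot as it stands.
- The arm moves only by the shell command python3 -m crank 'ROWS' [OPENING]. ROWS is JSON, a list of rows, each a list of 4 numbers: the shift along the tool's x, y, z in units of 30 mm (1.0 is 30 mm), then the turn about the tool's z in units of 10 degrees (1.0 is 10 degrees). A call has 1 to 20 rows; each row shifts and turns the commanded pose from where the row before left it, along the tool's axes as they then stand; what a row does not reach is not made up. A row lasts 1/8 s, in which the tool goes at most 62.5 mm and 10.7 degrees, less where a joint would pass 70% of its speed; a pose out of reach is approached as far as the arm can. A call is refused whole if a number of a shift passes 1 or a number of a turn 1, either way. A call with a gripper value outside its range is refused whole. OPENING is the opening, from 0 (shut) to 1 (fully open), set as the call begins (- or left out, the last holds). The fingers move at their own pace and stop on an object; the grip force is fixed at half the most. Time passes only in rows, so rows that do not move let the fingers close. It gives the time, the measured TCP pose, the force and the opening at its end, in the units of the state.
- ctrl.get_state(): the state, without advancing time (a new reading comes with each control period).
- ctrl.snapshot(name): name is "scene" or "top" or "wrist"; returns the picture (400x640x3 uint8, red, green, blue); there is no depth.
- ctrl.camera_model(name): a dict with "camera_matrix" (3x3 intrinsics, pixels), "R" (3x3) and "t" (3): a world point X has camera coordinates R X + t; the wrist camera has in their place "mount" (4x4, takes a point from camera to tool coordinates, whose origin is the TCP and whose axes are the flange's). Camera axes: x right, y down, z forward; pixel columns grow to the right and rows downward; lengths in mm; the calibration is good to about 2 mm. A picture is of the moment at which its call begins: read the wrist's pose just before it. camera_model takes no time and is no camera call.
- ctrl.sign_off(): hands the job in, once; it reports no verdict.
The state is a dict: "time": time; "joints": joint angles; "joint_velocities": joint speeds; "joint_torque": joint torques, N m; "eef_pos": TCP position; "ee_rot": TCP orientation; "force": force on the tool from outside, world axes, zero at the start; "torque": the same for the moment, N m; "gripper_width": opening from 0.0 (shut) to 1.0 (fully open).
Only numpy, scipy, OpenCV 4.12 (cv2) and the standard library are available. Lean on these libraries where they do the work, as an engineer would, in place of code of your own. Each camera call takes 0.05 s, during which the arm holds its last target. There are 200 camera calls.

## Working session

There is one attempt and no reset: what is moved stays moved. The work goes in short steps, Python scripts to look and compute and a shell command to move; the robot and the scene stay as the last step left them, time stands still between calls to the robot, and variables do not carry over. Pictures are saved under pics/ and viewed, about 8 in all and at most 12, crops included, and the job is handed in when it is done.

```bash
ls; mkdir -p pics
python3 - <<'E'
from plant import ctrl
import cv2,numpy as np
s=ctrl.get_state();print({k:np.round(v,3).tolist() for k,v in s.items()})
for n in("scene","top"):
    cv2.imwrite(f"pics/{n}0.png",ctrl.snapshot(n)[...,::-1])
    m=ctrl.camera_model(n);print(n,{k:np.round(v,3).tolist() for k,v in m.items()})
print(ctrl.camera_model("wrist"))
E
```

```text
pics
{'time': 0.0, 'joints': [1.173, 0.322, -0.07, 1.452, 0.023, 1.371, -0.057], 'joint_velocities': [0.001, 0.0, 0.0, -0.001, -0.0, -0.001, -0.002], 'joint_torque': [0.001, -49.359, -0.382, -31.434, 0.013, 0.011, 0.0], 'eef_pos': [259.935, -595.212, 244.184], 'ee_rot': [[0.916, 0.4, -0.001], [0.4, -0.916, 0.002], [-0.0, -0.002, -1.0]], 'force': [0.527, -0.297, 0.574], 'torque': [0.038, 0.042, -0.009], 'gripper_width': 1.0}
scene {'camera_matrix': [[506.447, 0.0, 313.038], [0.0, 506.447, 194.562], [0.0, 0.0, 1.0]], 'R': [[0.837, 0.547, 0.017], [0.381, -0.561, -0.735], [-0.392, 0.622, -0.678]], 't': [-437.01, -220.365, 1243.644]}
top {'camera_matrix': [[371.623, 0.0, 323.441], [0.0, 371.623, 196.474], [0.0, 0.0, 1.0]], 'R': [[-0.003, -1.0, -0.02], [-0.994, 0.005, -0.106], [0.106, 0.019, -0.994]], 't': [-76.077, 567.087, 702.038]}
{'camera_matrix': array([[277.10751937,   0.        , 323.96333478],
       [  0.        , 277.10751937, 197.26952812],
       [  0.        ,   0.        ,   1.        ]]), 'mount': array([[-9.70740774e-04, -9.55440965e-01, -2.95180656e-01,
         7.41210064e+01],
       [ 9.99999386e-01, -7.69829344e-04, -7.96846551e-04,
         7.25227132e-01],
       [ 5.34101108e-04, -2.95181248e-01,  9.55441126e-01,
        -1.29617616e+02],
       [ 0.00000000e+00,  0.00000000e+00,  0.00000000e+00,
         1.00000000e+00]])}
```

View pics/top0.png

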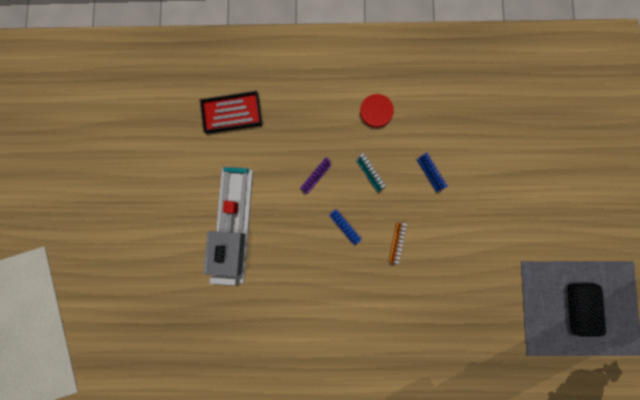

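View pics/scene0.png

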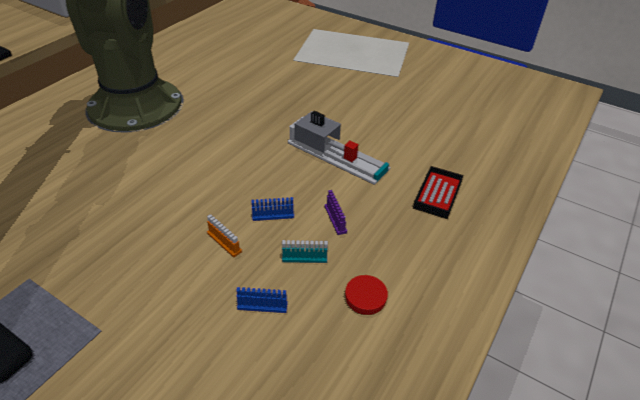

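Top view: teal strip with white caps at (371,173). The look-alikes are blue (345,227) and (432,172), purple (316,175) and orange (398,243). Only (371,173) is teal with white caps, so that is the target. The dispenser runs from the stop at (236,170) to its open end at (226,284), with the red follower at (230,207) and the tab at (220,254).

```bash
cat > h.py <<'E'
import cv2,numpy as np
from plant import ctrl
def cam(n,s=None):
    m=ctrl.camera_model(n);K=np.array(m["camera_matrix"])
    if n!="wrist": R=np.array(m["R"]);t=np.array(m["t"]);return K,R.T,-R.T@t
    M=np.array(m["mount"]);E=np.array(s["ee_rot"]);return K,E@M[:3,:3],E@M[:3,3]+np.array(s["eef_pos"])
def ray(c,px,z):
    K,R,o=c;px=np.atleast_2d(px).astype(float)
    d=(R@np.linalg.inv(K)@np.c_[px,np.ones(len(px))].T).T
    return o+d*((z-o[2])/d[:,2])[:,None]
def mask(img,h0,h1,s0=90,v0=40):
    return cv2.inRange(cv2.cvtColor(img,cv2.COLOR_RGB2HSV),(h0,s0,v0),(h1,255,255))
def blobs(m,amin=30):
    out=[]
    for c in cv2.findContours(m,cv2.RETR_EXTERNAL,cv2.CHAIN_APPROX_NONE)[0]:
        if cv2.contourArea(c)>=amin: out.append((cv2.contourArea(c),cv2.minAreaRect(c)))
    return sorted(out,key=lambda a:-a[0])
E
python3 - <<'E'
from h import *
im=cv2.imread("pics/top0.png")[...,::-1].copy();c=cam("top");print("cam",c[2].round())
for nm,h,z in(("teal",(80,98),8),("red",(0,6),48)):
  for a,r in blobs(mask(im,*h,s0=120),15):
    b=cv2.boxPoints(r);print(nm,a,np.round(r[0],1),np.round(r[1],1),ray(c,[r[0]],z).round(1)[0],ray(c,b,z)[:,:2].round(0).tolist())
print("strip white ctr",ray(c,[[371,173]],44), "orange",ray(c,[[398,243]],20),"tab",ray(c,[[220,254]],88))
cr=[cv2.resize(im[y:y+130,x:x+130],(390,390),interpolation=cv2.INTER_CUBIC) for x,y in((170,160),(320,130))]
cv2.imwrite("pics/crop.png",np.hstack(cr)[...,::-1])
E
```

```text
cam [489. -93. 757.]
teal 117.5 [368.7 174.2] [36.6  4.2] [ 614.  -170.3    8. ] [[643.0, -147.0], [648.0, -154.0], [585.0, -194.0], [580.0, -187.0]]
teal 61.5 [235.5 169.8] [23.2  3.9] [625.1 102.2   8. ] [[624.0, 126.0], [632.0, 126.0], [627.0, 78.0], [619.0, 79.0]]
red 1234.0 [230.8 112. ] [28.6 55.3] [733.7 103.5  48. ] [[755.0, 163.0], [770.0, 54.0], [713.0, 45.0], [697.0, 153.0]]
red 818.5 [376.3 110.2] [31.8 32.5] [ 734.3 -183.1   48. ] [[734.0, -139.0], [781.0, -184.0], [734.0, -228.0], [689.0, -182.0]]
red 135.0 [230. 207.] [12. 14.] [545.4 100.8  48. ] [[557.0, 115.0], [557.0, 87.0], [534.0, 87.0], [534.0, 114.0]]
strip white ctr [[ 610.41807756 -171.1473788    44.        ]] orange [[ 475.25803515 -224.22965197   20.        ]] tab [[457.92995634 105.84896918  88.        ]]
```

View pics/crop.png

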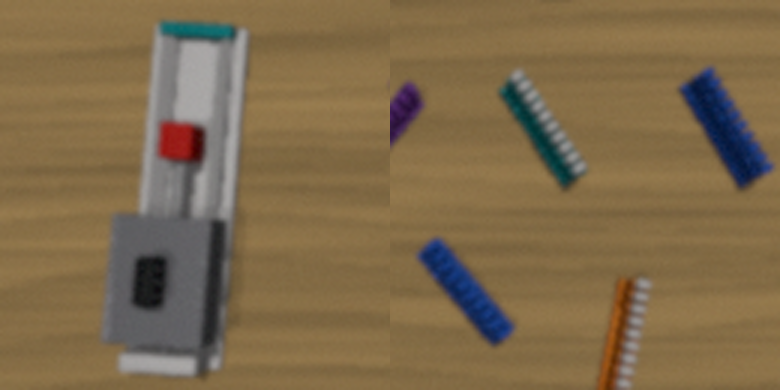

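The crop confirms it: left shows the dispenser with its stop at the top and the rail open; right shows the only teal, white-capped strip. Moving above it.

```bash
python3 -m crank '[[0,0,0,-0.88],[0.97,-0.315,0.1,0],[0.97,-0.315,0.1,0],[0.97,-0.315,0.1,0],[0.97,-0.315,0.1,0],[0.97,-0.315,0.1,0],[0.97,-0.315,0.1,0],[0.97,-0.315,0.1,0],[0.97,-0.315,0.1,0],[0.97,-0.315,0.1,0],[0.97,-0.315,0.1,0],[0.97,-0.315,0.1,0],[0.97,-0.315,0.1,0],[0.97,-0.315,0.1,0],[0.97,-0.315,0.1,0],[0.97,-0.315,0.1,0],[0.97,-0.315,0.1,0],[0.97,-0.315,0.1,0],[0.97,-0.315,0.1,0],[0,0,0,0]]' 1
cat > look.py <<'E'
import sys
from h import *
s=ctrl.get_state();im=ctrl.snapshot("wrist");np.save("last.npy",im);c=cam("wrist",s)
cv2.imwrite(f"pics/{sys.argv[1]}.png",im[...,::-1])
print("t",s["time"],"tcp",s["eef_pos"].round(1),"yaw",np.degrees(np.arctan2(s["ee_rot"][1][0],s["ee_rot"][0][0])).round(2),"tilt",s["ee_rot"][:,2].round(4))
for nm,h in(("teal",(80,98)),("red",(0,6))):
  for a,r in blobs(mask(im,*h,s0=100),80)[:4]:
    b=cv2.boxPoints(r);print(nm,a,np.round(r[0],1),b.round(0).tolist(),"z0",ray(c,b,0)[:,:2].round(1).tolist(),"z8",ray(c,b,8)[:,:2].round(1).tolist(),"z44",ray(c,b,44)[:,:2].round(1).tolist())
E
python3 look.py w1
```

```text
time: 2.6
eef_pos: [612.2, -167.7, 190.4]
ee_rot: [[0.842, 0.54, -0.001], [0.54, -0.842, 0.002], [0.001, -0.002, -1.0]]
force: [-0.6, 0.7, -1.1]
gripper_width: 1.002
t 2.6 tcp [ 612.2 -167.7  190.4] yaw 32.69 tilt [-8.0e-04  2.4e-03 -1.0e+00]
teal 738.5 [97.9 24.2] [[66.0, 9.0], [73.0, -1.0], [130.0, 39.0], [123.0, 50.0]] z0 [[617.7, 143.1], [630.7, 139.6], [626.9, 79.1], [613.5, 82.1]] z8 [[619.2, 136.3], [631.8, 132.9], [628.1, 73.9], [615.0, 76.8]] z44 [[625.6, 105.8], [636.7, 102.7], [633.5, 50.5], [621.9, 53.1]]
teal 502.5 [332.5 180.5] [[324.0, 144.0], [341.0, 144.0], [341.0, 217.0], [324.0, 217.0]] z0 [[644.9, -146.6], [655.4, -163.0], [581.2, -212.4], [569.8, -194.7]] z8 [[645.6, -146.2], [655.8, -162.1], [583.5, -210.3], [572.5, -193.0]] z44 [[649.0, -144.2], [658.0, -158.2], [594.1, -200.8], [584.3, -185.6]]
red 3868.0 [414.  82.] [[364.0, 85.0], [417.0, 32.0], [464.0, 79.0], [411.0, 132.0]] z0 [[720.8, -149.1], [791.1, -165.7], [783.1, -235.4], [709.0, -221.9]] z8 [[719.6, -148.5], [788.2, -164.7], [780.4, -232.8], [708.1, -219.6]] z44 [[714.5, -146.2], [775.1, -160.6], [768.2, -220.7], [704.3, -209.1]]
red 1536.5 [54.4 93. ] [[22.0, 105.0], [27.0, 73.0], [87.0, 81.0], [82.0, 113.0]] z0 [[501.4, 155.6], [537.0, 160.4], [563.8, 103.8], [528.9, 97.1]] z8 [[505.8, 148.5], [540.5, 153.2], [566.6, 98.0], [532.5, 91.4]] z44 [[525.3, 116.5], [556.0, 120.7], [579.1, 71.9], [549.0, 66.0]]
```

View pics/w1.png

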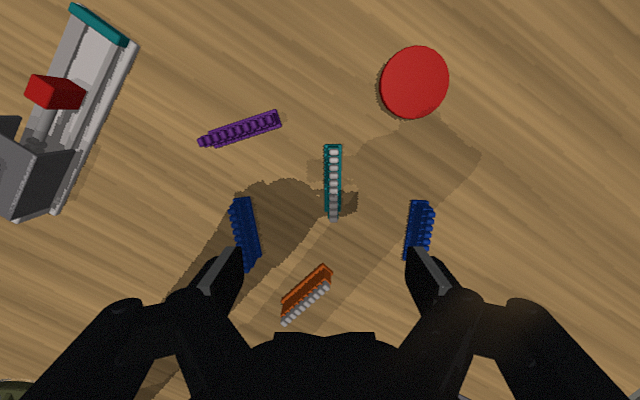

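Wrist view: the teal strip at (332,181) lies along the tool x axis, about 9 mm to +y. I'll descend with the jaws half open to stay clear of the neighbours, then close.

```bash
python3 -m crank '[[0.1,0.3,0,0],[0,0,0.88,0],[0,0,0.88,0],[0,0,0.88,0],[0,0,0.88,0],[0,0,0.88,0],[0,0,0.88,0],[0,0,0,0],[0,0,0,0]]' 0.5
python3 look.py w2
```

```text
time: 3.78
eef_pos: [619.2, -178.7, 34.0]
ee_rot: [[0.845, 0.535, 0.001], [0.535, -0.845, -0.001], [0.001, 0.001, -1.0]]
force: [-0.3, 0.4, 0.8]
gripper_width: 0.502
t 3.775 tcp [ 619.2 -178.7   34. ] yaw 32.32 tilt [ 1.3e-03 -9.0e-04 -1.0e+00]
teal 1626.5 [316.5 246. ] [[300.0, 173.0], [333.0, 173.0], [333.0, 319.0], [300.0, 319.0]] z0 [[644.6, -146.2], [655.2, -163.0], [565.8, -220.6], [553.3, -200.6]] z8 [[646.4, -145.8], [656.5, -161.8], [571.5, -216.6], [559.5, -197.6]] z44 [[654.6, -144.4], [662.4, -156.7], [597.0, -198.8], [587.9, -184.2]]
red 15842.0 [485.5  62. ] [[408.0, 0.0], [563.0, 0.0], [563.0, 124.0], [408.0, 124.0]] z0 [[750.6, -146.7], [792.5, -213.2], [749.3, -258.7], [702.0, -183.8]] z8 [[747.2, -146.3], [787.1, -209.6], [746.0, -252.9], [701.1, -181.6]] z44 [[732.1, -144.8], [762.8, -193.4], [731.2, -226.7], [696.6, -171.9]]
```

View pics/w2.png

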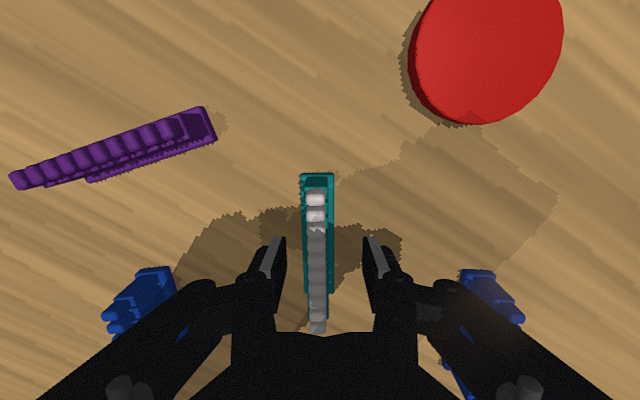

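The strip sits between the jaws, about 3 mm off-centre. Centring, closing and lifting.

```bash
python3 -m crank '[[0,-0.1,0.08,0],[0,0,0,0]]' 0.5; python3 -m crank '[[0,0,0,0],[0,0,0,0],[0,0,0,0],[0,0,0,0],[0,0,0,0]]' 0; python3 -m crank '[[0,0,-0.5,0],[0,0,-1,0],[0,0,-1,0],[0,0,-1,0],[0,0,0,0]]'
```

```text
time: 4.08
eef_pos: [617.2, -174.6, 31.1]
ee_rot: [[0.844, 0.536, 0.001], [0.536, -0.844, -0.0], [0.0, 0.001, -1.0]]
force: [0.2, -0.5, 0.2]
gripper_width: 0.5
time: 4.7
eef_pos: [617.3, -175.0, 30.8]
ee_rot: [[0.844, 0.536, 0.001], [0.536, -0.844, -0.0], [0.0, 0.001, -1.0]]
force: [0.2, -0.3, 1.6]
gripper_width: 0.128
time: 5.32
eef_pos: [619.0, -175.2, 139.2]
ee_rot: [[0.844, 0.536, 0.006], [0.536, -0.844, -0.002], [0.004, 0.005, -1.0]]
force: [0.7, -0.2, -1.5]
gripper_width: 0.129
```

```bash
python3 -m crank '[[0,0,0,0.95],[0,0,0,0.95],[0,0,0,0.95],[0,0,0,0.95],[-0.23,-0.96,0,0],[-0.23,-0.96,0,0],[-0.23,-0.96,0,0],[-0.23,-0.96,0,0],[-0.23,-0.96,0,0],[-0.23,-0.96,0,0],[-0.23,-0.96,0,0],[0,0,0,0],[0,0,0,0]]'
python3 look.py w3
```

```text
time: 6.95
eef_pos: [588.3, 29.5, 134.8]
ee_rot: [[0.995, -0.098, -0.001], [-0.098, -0.995, -0.001], [-0.001, 0.001, -1.0]]
force: [-0.4, -0.5, -0.4]
gripper_width: 0.13
t 6.95 tcp [588.3  29.5 134.8] yaw -5.63 tilt [-0.0012 -0.001  -1.    ]
teal 1038.5 [324.  223.5] [[307.0, 174.0], [341.0, 174.0], [341.0, 273.0], [307.0, 273.0]] z0 [[606.2, 43.1], [602.9, 10.2], [493.0, 19.1], [496.7, 56.0]] z8 [[607.9, 42.4], [604.7, 10.5], [498.1, 19.2], [501.7, 55.0]] z44 [[615.6, 39.5], [612.8, 12.0], [521.2, 19.4], [524.3, 50.2]]
teal 654.0 [242.5 163.8] [[214.0, 158.0], [271.0, 156.0], [271.0, 169.0], [214.0, 172.0]] z0 [[630.3, 130.2], [627.2, 75.4], [614.3, 76.8], [617.4, 132.5]] z8 [[631.2, 126.9], [628.3, 73.7], [615.7, 75.2], [618.7, 129.1]] z44 [[635.6, 112.1], [633.1, 66.4], [622.3, 67.6], [624.9, 114.0]]
red 6476.5 [200.5  16.3] [[124.0, 0.0], [257.0, -38.0], [277.0, 32.0], [144.0, 70.0]] z0 [[765.2, 175.1], [779.6, 62.2], [729.6, 54.0], [712.4, 174.3]] z8 [[762.1, 170.4], [776.0, 60.9], [727.6, 53.0], [710.9, 169.7]] z44 [[748.1, 149.4], [760.1, 55.4], [718.5, 48.5], [704.1, 148.8]]
red 1095.5 [579.  10.] [[538.0, 0.0], [620.0, 0.0], [620.0, 20.0], [538.0, 20.0]] z0 [[731.8, -162.1], [725.2, -229.0], [710.5, -232.1], [717.2, -163.9]] z8 [[729.7, -156.5], [723.3, -221.4], [709.0, -224.4], [715.6, -158.3]] z44 [[720.3, -131.6], [714.8, -187.3], [702.5, -189.9], [708.1, -133.1]]
red 1081.0 [247. 249.] [[230.0, 229.0], [264.0, 229.0], [264.0, 269.0], [230.0, 269.0]] z0 [[556.4, 129.2], [552.9, 94.2], [506.3, 101.9], [510.0, 138.6]] z8 [[559.6, 125.9], [556.2, 92.0], [511.0, 99.4], [514.6, 135.0]] z44 [[574.1, 111.2], [571.2, 82.0], [532.3, 88.4], [535.4, 119.0]]
```

View pics/w3.png

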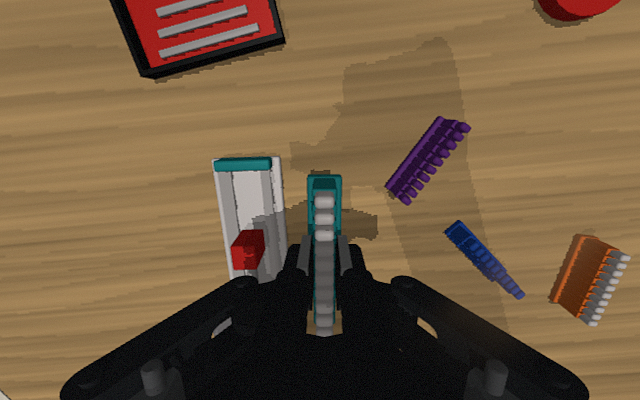

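The held strip sits straight along the tool at columns 307–341. The stop is at (242,164), the follower at (247,249). Enlarging the dispenser for its edges.

Run:
```python
from h import *
im=np.load("last.npy");cv2.imwrite("pics/c3.png",cv2.resize(im[145:285,200:300],None,fx=4,fy=4,interpolation=cv2.INTER_CUBIC)[...,::-1])
m=mask(im,80,98,100);hsv=cv2.cvtColor(im,cv2.COLOR_RGB2HSV)
for x in(216,222,230,240,250,260,266): r=np.where(m[140:190,x])[0]+140;print(x,r.min(),r.max(),hsv[r.min():r.max()+1,x,2].tolist())
```

```text
216 161 170 [72, 106, 115, 109, 116, 112, 109, 108, 111, 97]
222 158 170 [55, 49, 60, 88, 109, 117, 115, 113, 110, 111, 112, 108, 98]
230 158 170 [63, 50, 61, 99, 112, 121, 117, 115, 111, 110, 109, 107, 91]
240 158 170 [54, 54, 72, 106, 121, 116, 116, 114, 112, 112, 113, 106, 86]
250 157 169 [58, 51, 57, 91, 107, 124, 117, 118, 115, 115, 115, 113, 100]
260 157 169 [66, 52, 61, 100, 118, 127, 120, 120, 117, 117, 116, 112, 92]
266 157 169 [52, 54, 68, 106, 124, 128, 124, 124, 123, 117, 119, 115, 87]
```

View pics/c3.png

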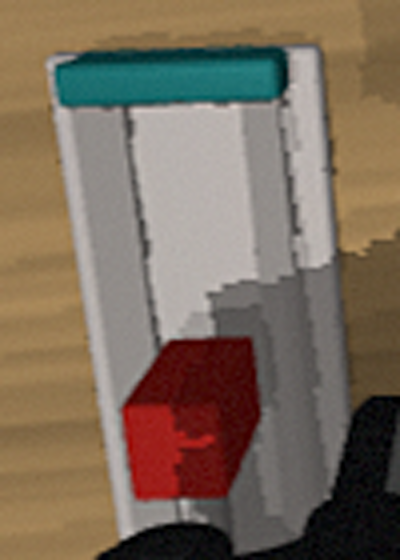

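Run:
```python
from h import *
s=ctrl.get_state();c=cam("wrist",s);R=np.array(s["ee_rot"])
a=lambda d:np.degrees(np.arctan2(d[1],d[0])).round(2)
S=ray(c,[[215.5,171.2],[270.7,170]],22);print("stop in",S.round(1),"mid",S.mean(0).round(1),"perp ang",a(S[1]-S[0])+90)
F=ray(c,[[232,171.2],[240,230],[260.7,171],[265.5,217.5]],8);print("floor",F.round(1),a(F[0]-F[1]),a(F[2]-F[3]))
f=ray(c,[[200+123/4,145+405/4],[200+173/4,145+338/4],[200+252/4,145+338/4],[200+218/4,145+404/4]],48);print("follower z48 / z10",f.round(1))
print(ray(c,[[200+173/4,145+338/4],[200+252/4,145+338/4]],10).round(1))
ct=cam("top")
print("top stop inner z22",ray(ct,[[170+162/3,160+35/3],[170+235/3,160+37/3]],22).round(1),"floor",ray(ct,[[170+178/3,160+40/3],[170+173/3,160+120/3],[170+217/3,160+40/3],[170+214/3,160+125/3]],8).round(1))
```

```text
stop in [[621.8 121.4  22. ]
 [617.9  72.4  22. ]] mid [619.8  96.9  22. ] perp ang -4.5
floor [[617.8 111.8   8. ]
 [557.8 115.7   8. ]
 [615.3  84.9   8. ]
 [568.5  88.    8. ]] -3.72 -3.81
follower z48 / z10 [[559.9 111.7  48. ]
 [574.3  98.   48. ]
 [572.6  81.4  48. ]
 [558.1  91.2  48. ]]
[[558.8 111.6  10. ]
 [556.8  92.   10. ]]
top stop inner z22 [[618.9 121.7  22. ]
 [617.2  72.5  22. ]] floor [[617.8 114.7   8. ]
 [562.9 116.8   8. ]
 [617.6  87.9   8. ]
 [559.3  88.8   8. ]]
```

```bash
python3 - <<'E'
from h import *
s=ctrl.get_state();c=cam("wrist",s);R=np.array(s["ee_rot"])
for z in(104,112):
  p=ray(c,[[307,173.5],[341.5,173.5]],z);print(z,((p-s["eef_pos"])@R).round(1))
E
python3 -m crank '[[0,0,0,-0.18],[0.18,-0.78,0,0],[0.18,-0.78,0,0],[0.18,-0.78,0,0],[0,0,0.85,0],[0,0,0.85,0],[0,0,0.85,0],[0,0,0,0],[0,0,0,0]]'
python3 look.py w4
```

```text
104 [[39.7 -9.  30.9]
 [39.7 11.4 30.9]]
112 [[41.4 -8.5 22.9]
 [41.4 10.9 22.9]]
time: 8.12
eef_pos: [610.2, 99.1, 59.9]
ee_rot: [[0.998, -0.067, 0.001], [-0.067, -0.998, 0.0], [0.001, -0.0, -1.0]]
force: [-0.0, 0.2, -0.6]
gripper_width: 0.13
t 8.125 tcp [610.2  99.1  59.9] yaw -3.83 tilt [ 1.2e-03  1.0e-04 -1.0e+00]
teal 1912.5 [316.1 215.5] [[261.0, 232.0], [318.0, 158.0], [371.0, 199.0], [314.0, 273.0]] z0 [[602.7, 145.7], [654.6, 99.0], [622.3, 63.2], [564.9, 109.0]] z8 [[606.2, 143.4], [655.8, 98.8], [624.9, 64.4], [570.0, 108.3]] z44 [[621.7, 133.5], [661.5, 97.6], [636.7, 70.1], [592.6, 105.3]]
red 8657.0 [284.5  36.5] [[182.0, 0.0], [387.0, 0.0], [387.0, 73.0], [182.0, 73.0]] z0 [[752.8, 172.0], [744.6, 51.8], [705.1, 51.9], [713.8, 180.6]] z8 [[749.9, 168.6], [742.1, 53.6], [704.2, 53.6], [712.6, 176.9]] z44 [[736.9, 153.6], [730.6, 61.4], [700.3, 61.4], [707.0, 160.2]]
red 144.0 [310.5 322. ] [[306.0, 310.0], [315.0, 310.0], [315.0, 334.0], [306.0, 334.0]] z0 [[530.9, 118.2], [530.4, 110.8], [506.2, 112.7], [506.7, 120.3]] z8 [[537.4, 117.1], [536.9, 110.1], [513.7, 111.9], [514.2, 119.1]] z44 [[566.5, 112.4], [566.1, 106.7], [547.6, 108.1], [548.0, 114.0]]
red 93.0 [336.  320.5] [[333.0, 307.0], [339.0, 307.0], [339.0, 334.0], [333.0, 334.0]] z0 [[532.3, 96.0], [532.0, 91.1], [504.8, 92.5], [505.2, 97.6]] z8 [[538.7, 95.9], [538.4, 91.2], [512.4, 92.5], [512.8, 97.4]] z44 [[567.6, 95.3], [567.3, 91.5], [546.5, 92.6], [546.8, 96.5]]
```

View pics/w4.png

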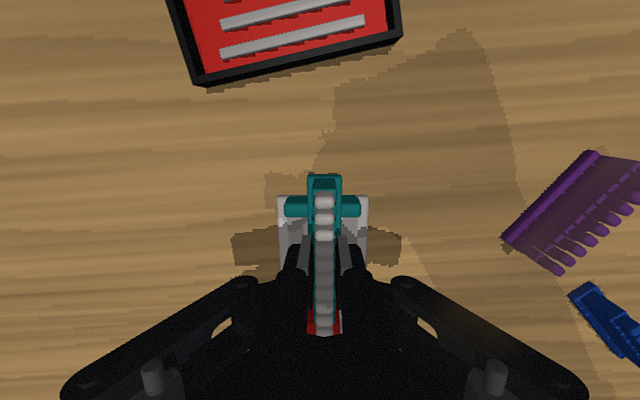

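The strip (columns 307–342) lies over the stop (284–361), centred to about 1 mm, with the follower behind its rear end. Pushing back.

```bash
python3 -m crank '[[0,-0.04,0.08,0],[-0.38,0,0,0],[-0.38,0,0,0],[-0.38,0,0,0],[0,0,0,0],[0,0,0,0]]'
python3 look.py w5|head -3
python3 - <<'E'
from h import *
im=np.load("last.npy");cv2.imwrite("pics/c5.png",cv2.resize(im[150:350,220:430],None,fx=3,fy=3,interpolation=cv2.INTER_CUBIC)[...,::-1])
E
```

```text
time: 8.93
eef_pos: [576.0, 103.0, 57.0]
ee_rot: [[0.998, -0.066, 0.002], [-0.066, -0.998, 0.0], [0.001, -0.0, -1.0]]
force: [2.7, -1.1, -0.0]
gripper_width: 0.133
t 8.925 tcp [576. 103.  57.] yaw -3.81 tilt [ 1.5e-03  2.0e-04 -1.0e+00]
teal 1440.0 [324.5 155.5] [[284.0, 146.0], [365.0, 146.0], [365.0, 165.0], [284.0, 165.0]] z0 [[630.4, 125.1], [626.7, 71.1], [613.9, 71.5], [617.6, 126.5]] z8 [[631.2, 123.9], [627.7, 72.3], [615.5, 72.5], [619.0, 125.2]] z44 [[635.0, 118.4], [632.3, 77.2], [622.5, 77.5], [625.3, 119.5]]
teal 1044.0 [324. 211.] [[307.0, 174.0], [341.0, 174.0], [341.0, 248.0], [307.0, 248.0]] z0 [[610.4, 111.4], [608.8, 88.1], [552.5, 90.8], [554.2, 116.2]] z8 [[612.1, 110.8], [610.6, 88.4], [556.6, 91.1], [558.3, 115.4]] z44 [[619.7, 108.0], [618.5, 90.2], [575.5, 92.3], [576.8, 111.7]]
```

View pics/c5.png

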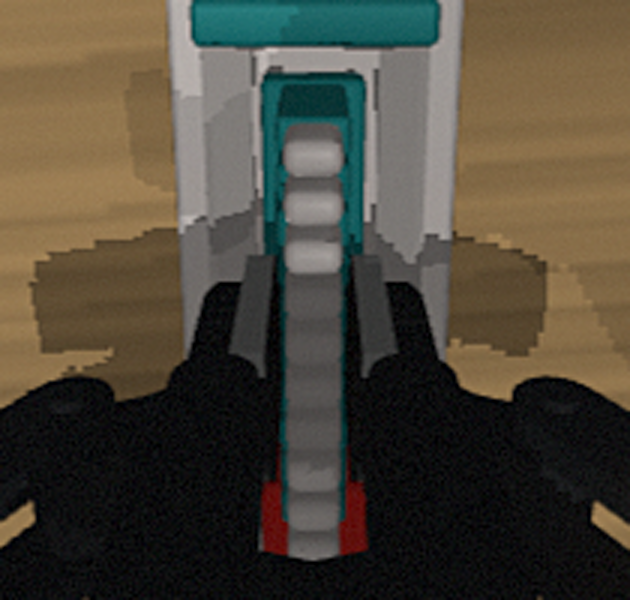

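The front end is about 4 mm clear of the stop, the strip is centred over the floor, and 2.7 N confirms follower contact. Lowering.

```bash
python3 -m crank '[[0,0,0.2,0],[0,0,0.2,0],[0,0,0.16,0],[0,0,0,0]]'
```

```text
time: 9.48
eef_pos: [574.9, 102.8, 38.8]
ee_rot: [[0.998, -0.066, -0.001], [-0.066, -0.998, -0.0], [-0.001, 0.0, -1.0]]
force: [2.3, 0.2, -2.8]
gripper_width: 0.131
```

```bash
python3 -m crank '[[0.07,0,0.02,0],[0.07,0,0.02,0],[0,0,0,0],[0,0,0,0]]'; python3 look.py w6|head -3
```

```text
time: 9.98
eef_pos: [579.6, 102.5, 38.8]
ee_rot: [[0.998, -0.066, -0.0], [-0.066, -0.998, -0.0], [-0.0, 0.0, -1.0]]
force: [0.2, -1.3, 1.7]
gripper_width: 0.13
t 9.975 tcp [579.6 102.5  38.8] yaw -3.81 tilt [-1.e-04 -3.e-04 -1.e+00]
teal 2834.0 [324.  214.5] [[278.0, 156.0], [370.0, 156.0], [370.0, 273.0], [278.0, 273.0]] z0 [[630.1, 126.1], [626.3, 70.3], [544.9, 71.8], [549.2, 135.5]] z8 [[631.2, 124.7], [627.6, 71.5], [550.0, 72.9], [554.2, 133.7]] z44 [[636.3, 118.4], [633.5, 77.1], [573.4, 78.2], [576.6, 125.3]]
red 133.5 [310.5 319. ] [[306.0, 304.0], [315.0, 304.0], [315.0, 334.0], [306.0, 334.0]] z0 [[522.4, 118.3], [521.9, 111.9], [495.3, 113.9], [495.7, 120.7]] z8 [[528.6, 117.3], [528.2, 111.1], [502.8, 113.1], [503.2, 119.5]] z44 [[556.7, 112.6], [556.4, 107.9], [536.7, 109.4], [537.1, 114.4]]
```

On the floor and against the stop. Releasing, rising, and looking.

```bash
python3 -m crank '[[0,0,0,0],[0,0,0,0],[0,0,0,0]]' 0.4; python3 -m crank '[[0,0,-0.5,0],[0,0,-1,0],[0,0,-1,0],[0,0,-1,0],[0,0,-1,0],[0,0,0,0]]'; python3 look.py w7
```

```text
time: 10.4
eef_pos: [579.2, 102.7, 38.2]
ee_rot: [[0.998, -0.066, -0.001], [-0.066, -0.998, -0.0], [-0.001, 0.0, -1.0]]
force: [-0.6, -0.5, -0.6]
gripper_width: 0.4
time: 11.15
eef_pos: [581.6, 103.3, 177.5]
ee_rot: [[0.998, -0.066, 0.007], [-0.066, -0.998, 0.001], [0.007, -0.001, -1.0]]
force: [-0.3, -0.5, -0.2]
gripper_width: 0.401
t 11.15 tcp [581.6 103.3 177.5] yaw -3.8 tilt [ 6.6e-03  8.0e-04 -1.0e+00]
teal 1035.5 [325.5 183.5] [[302.0, 139.0], [349.0, 139.0], [349.0, 228.0], [302.0, 228.0]] z0 [[630.2, 123.2], [626.8, 72.1], [521.9, 76.4], [525.7, 132.7]] z8 [[630.8, 122.5], [627.5, 72.7], [525.4, 76.9], [529.1, 131.7]] z44 [[633.7, 119.5], [630.8, 75.7], [541.0, 79.4], [544.2, 127.6]]
red 4932.5 [302.8  16.1] [[238.0, 0.0], [354.0, -27.0], [368.0, 32.0], [252.0, 59.0]] z0 [[764.2, 172.4], [778.3, 61.5], [728.6, 49.7], [712.3, 166.6]] z8 [[761.3, 170.5], [775.1, 62.4], [726.6, 50.9], [710.8, 164.8]] z44 [[748.5, 161.7], [760.7, 66.6], [718.0, 56.5], [704.1, 156.7]]
red 1324.0 [612.5  15. ] [[586.0, 0.0], [639.0, 0.0], [639.0, 30.0], [586.0, 30.0]] z0 [[741.7, -158.7], [738.3, -209.1], [712.5, -215.7], [716.0, -163.9]] z8 [[739.5, -152.1], [736.1, -201.1], [711.0, -207.6], [714.4, -157.1]] z44 [[729.3, -122.1], [726.4, -165.3], [704.3, -170.9], [707.3, -126.6]]
red 466.5 [325. 237.] [[315.0, 221.0], [335.0, 221.0], [335.0, 253.0], [315.0, 253.0]] z0 [[533.6, 116.4], [532.1, 92.7], [489.8, 95.0], [491.4, 119.7]] z8 [[536.8, 115.9], [535.2, 92.8], [494.0, 95.1], [495.7, 119.1]] z44 [[551.0, 113.7], [549.6, 93.3], [513.4, 95.3], [514.8, 116.4]]
```

View pics/w7.png

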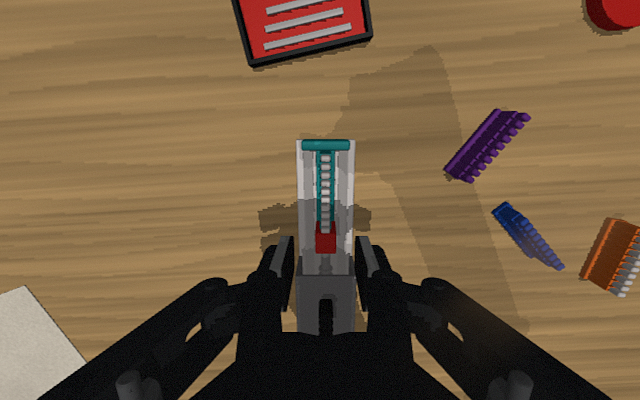

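The strip is upright between stop (325,145) and follower (325,237), with the rail open and its black tab at about (325,315). Locating the tab.

Run:
```python
from h import *
s=ctrl.get_state();c=cam("wrist",s);im=np.load("last.npy")
g=im.mean(2)
print(g[285:336:3,312:340:2].astype(int))
print("rail front z62",ray(c,[[299,275],[355,275]],62).round(1))
ct=cam("top");p=cv2.imread("pics/top0.png").mean(2)
m=(p[240:270,208:232]<45).astype(np.uint8);r=blobs(m,10)[0][1];b=cv2.boxPoints(r)+[208,240];print(b.round(1).tolist(),ray(ct,b,88).round(0).tolist(),ray(ct,[b.mean(0)],88))
for r_ in(298,302): print(r_,ray(c,[[325.5,r_]],88).round(1),ray(c,[[325.5,r_]],62).round(1))
```

```text
[[57 59 65 60 63 61 61 62 61 60 57 59 62 59]
 [59 59 62 58 60 61 61 58 59 58 58 58 58 60]
 [58 60 61 59 59 60 62 60 57 59 60 61 60 59]
 [60 61 59 60 59 61 45 46 43 45 45 60 59 59]
 [60 62 63 61 64 51 52 50 46 46 49 47 55 61]
 [59 61 61 61  0 10  6  0  1  0 42 49 43 59]
 [60 63 58 49  0  7  9  1  6  6 29 47 58 58]
 [58 58 58 50  1 13 11  5  6  4 17 48 55 63]
 [60 61 61 46  1  7  4  2 14  0 16 48 52 59]
 [54 59 59 47  0  0 14 12  2  6  2 48 55 55]
 [63 60 61 44  5  8 11 11 13  8  0 50 56 59]
 [59 59 58 47  2  8 12 12 18 13 32 64 57 58]
 [56 62 60 42  3 12 15 14 11 10  1 63 56 56]
 [57 56 60 48 14 12  0 12 17  9 16 60 57 60]
 [58 63 58 54 15  2 12  5  9 14 22 60 58 60]
 [63 60 62 46  9 11  0  7 14 10  1 65 58 62]
 [61 63 59 56 10 12 12 16 11 14 36 62 61 60]]
rail front z62 [[500.4 132.4  62. ]
 [496.7  76.3  62. ]]
[[215.0, 246.0], [224.0, 246.0], [224.0, 262.0], [215.0, 262.0]] [[472.0, 115.0, 88.0], [472.0, 99.0, 88.0], [444.0, 98.0, 88.0], [444.0, 114.0, 88.0]] [[457.93211689 106.74919043  88.        ]]
298 [[491.1 106.5  88. ]] [[471.5 107.7  62. ]]
302 [[486.7 106.8  88. ]] [[466.7 108.   62. ]]
```

```bash
python3 -m crank '[[-0.83,0.025,0,0],[-0.83,0.025,0,0],[-0.83,0.025,0,0],[-0.83,0.025,0,0],[-0.83,0.025,0,0],[0,0,0.8,0],[0,0,0.8,0],[0,0,0.8,0],[0,0,0.8,0],[0,0,0,0],[0,0,0,0]]' 0.4; python3 look.py w8|head -1
```

```text
time: 12.58
eef_pos: [454.4, 107.0, 76.9]
ee_rot: [[0.998, -0.066, -0.002], [-0.066, -0.998, -0.0], [-0.002, 0.0, -1.0]]
force: [-0.3, 0.1, 0.0]
gripper_width: 0.398
t 12.575 tcp [454.4 107.   76.9] yaw -3.8 tilt [-1.8e-03 -3.0e-04 -1.0e+00]
```

View pics/w8.png

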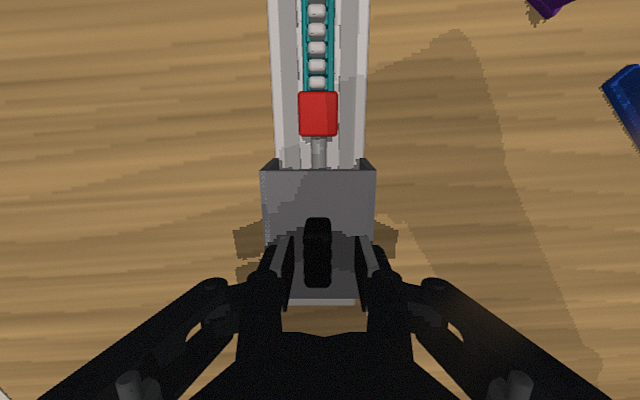

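The tab (303–331, 217–288) is between the fingers, 3 mm to −y. Centring, raising 3 mm, closing.

```bash
python3 -m crank '[[0,-0.1,-0.12,0],[0,0,0,0]]'; python3 -m crank '[[0,0,0,0],[0,0,0,0],[0,0,0,0],[0,0,0,0]]' 0
```

```text
time: 12.88
eef_pos: [455.6, 110.5, 81.6]
ee_rot: [[0.998, -0.066, 0.001], [-0.066, -0.998, 0.0], [0.001, -0.0, -1.0]]
force: [0.1, -0.9, -0.2]
gripper_width: 0.4
time: 13.38
eef_pos: [455.5, 110.3, 81.5]
ee_rot: [[0.998, -0.066, 0.0], [-0.066, -0.998, 0.0], [0.0, -0.0, -1.0]]
force: [-0.9, 0.2, 3.8]
gripper_width: 0.148
```

Gripped (0.148 ≈ 12.6 mm). Sliding toward home, slowing for the last part.

```bash
python3 -m crank '[[0.3,0,0,0],[0.5,0,0,0],[0.5,0,0,0],[0.5,0,0,0],[0.5,0,0,0],[0.5,0,0,0],[0.5,0,0,0],[0.4,0,0,0],[0.3,0,0,0],[0,0,0,0]]'
```

```text
time: 14.62
eef_pos: [576.9, 102.5, 81.5]
ee_rot: [[0.998, -0.067, 0.003], [-0.067, -0.998, 0.001], [0.002, -0.001, -1.0]]
force: [1.3, 0.5, 3.5]
gripper_width: 0.147
```

```bash
python3 -m crank '[[0.1,0,0,0],[0.1,0,0,0],[0.05,0,0,0],[0,0,0,0]]';python3 -m crank '[[0.1,0,0,0],[0.07,0,0,0],[0,0,0,0]]'
```

```text
time: 15.12
eef_pos: [582.4, 102.1, 81.5]
ee_rot: [[0.998, -0.066, -0.0], [-0.066, -0.998, 0.0], [-0.0, -0.0, -1.0]]
force: [-1.5, 2.1, 6.6]
gripper_width: 0.144
time: 15.5
eef_pos: [582.7, 102.1, 81.4]
ee_rot: [[0.998, -0.065, -0.011], [-0.065, -0.998, -0.001], [-0.011, 0.002, -1.0]]
force: [-15.4, 0.7, 17.9]
gripper_width: 0.147
```

It stops dead at 582.7 with 15 N: the hard stop. Relieving part of the push, releasing, rising and checking.

```bash
python3 -m crank '[[-0.1,0,0,0],[0,0,0,0]]'; python3 -m crank '[[0,0,0,0],[0,0,0,0],[0,0,0,0]]' 0.4; python3 -m crank '[[0,0,-0.5,0],[0,0,-1,0],[0,0,-1,0],[-1,0,-1,0],[-1,0,-1,0],[-1,0,0,0],[-1,0,0,0],[0,0,0,0],[0,0,0,0]]'
python3 - <<'E'
from h import *
a=ctrl.snapshot("scene");np.save("scene.npy",a);t=ctrl.snapshot("top");np.save("top.npy",t)
A=cv2.resize(a[80:230,260:420],(480,450),interpolation=cv2.INTER_CUBIC);B=cv2.resize(t[140:290,190:290],(300,450),interpolation=cv2.INTER_CUBIC)
cv2.imwrite("pics/end.png",np.hstack([A,B])[...,::-1])
E
```

```text
time: 15.75
eef_pos: [582.5, 102.1, 81.5]
ee_rot: [[0.998, -0.066, -0.004], [-0.066, -0.998, -0.0], [-0.004, 0.001, -1.0]]
force: [-6.9, 0.7, 10.7]
gripper_width: 0.149
time: 16.12
eef_pos: [584.6, 101.1, 80.6]
ee_rot: [[0.998, -0.067, -0.001], [-0.067, -0.998, -0.0], [-0.001, 0.0, -1.0]]
force: [0.0, 0.4, -0.4]
gripper_width: 0.403
time: 17.25
eef_pos: [465.7, 109.4, 217.1]
ee_rot: [[0.998, -0.066, 0.002], [-0.066, -0.998, -0.0], [0.002, 0.0, -1.0]]
force: [0.3, -0.7, -0.5]
gripper_width: 0.398
```

View pics/end.png

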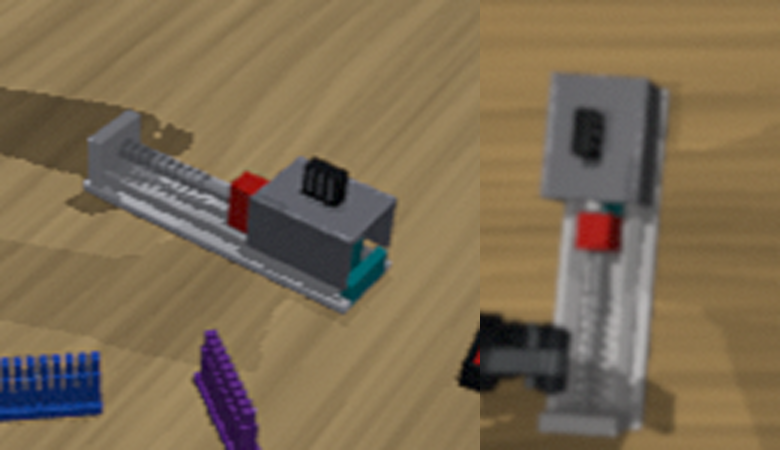

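Run:
```python
from h import *
ct=cam("top");t=np.load("top.npy");p=t.mean(2)
r=blobs((p[165:205,215:240]<45).astype(np.uint8),10)[0][1];b=cv2.boxPoints(r)+[215,165]
x=ray(ct,[b.mean(0)],88)[0];print("tab",b.mean(0),x.round(1),"shift from start",np.linalg.norm(x[:2]-[457.9,106.7]).round(1))
f=blobs(mask(t[195:235,215:245],0,6,120),15)[0][1];print("follower",ray(ct,[np.array(f[0])+[215,195]],48).round(1),"was 545.4,100.8")
o0=cv2.imread("pics/top0.png")[...,::-1].copy()
for im in(o0,t): print("orange",[(a,np.round(q[0],1)) for a,q in blobs(mask(im,8,14,180,120)[200:280,370:430],20)])
```

```text
tab [225.5 184.5] [583.4  99.1  88. ] shift from start 125.8
follower [[526.2 102.2  48. ]] was 545.4,100.8
orange [(47.0, array([23.4, 42.5]))]
orange [(65.0, array([24.4, 42.6]))]
```

The follower moved back 19–20 mm, as it should for an 80 mm strip, and the orange strip hasn't moved. To rule out a jam just short of home, I'll push once more on the tab's rear with shut fingers, which leave the rail free sideways.

```bash
python3 -m crank '[[0.88,0,0,0],[0.88,0,0,0],[0.88,0,0,0],[0,0,0.9,0],[0,0,0.9,0],[0,0,0.9,0],[0,0,0.9,0],[0,0,0.88,0],[0,0,0,0],[0,0,0,0]]' 0; python3 -m crank '[[0.2,0,0,0],[0.2,0,0,0],[0,0,0,0]]';python3 -m crank '[[0.1,0,0,0],[0,0,0,0]]';python3 -m crank '[[0.1,0,0,0],[0,0,0,0]]'
```

```text
time: 18.6
eef_pos: [544.8, 104.4, 82.5]
ee_rot: [[0.998, -0.067, 0.001], [-0.067, -0.998, 0.0], [0.001, -0.0, -1.0]]
force: [0.4, 0.6, 0.8]
gripper_width: 0.002
time: 18.98
eef_pos: [556.9, 103.4, 82.3]
ee_rot: [[0.998, -0.067, 0.001], [-0.067, -0.998, 0.0], [0.001, -0.0, -1.0]]
force: [-0.2, 0.3, -0.3]
gripper_width: -0.003
time: 19.23
eef_pos: [559.1, 103.2, 81.8]
ee_rot: [[0.998, -0.066, 0.0], [-0.066, -0.998, -0.0], [0.0, 0.0, -1.0]]
force: [-1.0, 0.3, 0.4]
gripper_width: 0.0
time: 19.48
eef_pos: [561.5, 103.1, 81.7]
ee_rot: [[0.998, -0.066, -0.001], [-0.066, -0.998, -0.0], [-0.001, 0.0, -1.0]]
force: [-2.3, 0.6, 0.6]
gripper_width: 0.0
```

```bash
python3 -m crank '[[0.1,0,0,0],[0,0,0,0]]';python3 -m crank '[[0.1,0,0,0],[0,0,0,0]]'
```

```text
time: 19.73
eef_pos: [561.7, 103.1, 81.6]
ee_rot: [[0.998, -0.066, -0.007], [-0.066, -0.998, -0.001], [-0.007, 0.002, -1.0]]
force: [-10.4, -0.2, 8.8]
gripper_width: 0.0
time: 19.98
eef_pos: [561.8, 103.1, 81.5]
ee_rot: [[0.998, -0.065, -0.013], [-0.065, -0.998, -0.002], [-0.013, 0.003, -1.0]]
force: [-18.1, 0.3, 16.5]
gripper_width: 0.002
```

Hard contact at 561.8, which puts the tab centre at about 587 (586.6 expected). It took up 1–2 mm at about 2 N first, so the push was worthwhile. Backing off and handing in.

```bash
python3 -m crank '[[-0.5,0,0,0],[-0.5,0,0,0],[0,0,-0.9,0],[0,0,-0.9,0],[-0.8,0,-0.9,0],[-0.8,0,-0.9,0],[-0.8,0,0,0],[0,0,0,0],[0,0,0,0]]'
python3 - <<'E'
from h import *
ct=cam("top");t=ctrl.snapshot("top");p=t.mean(2)
r=blobs((p[165:205,215:240]<45).astype(np.uint8),10)[0][1];b=cv2.boxPoints(r)+[215,165]
print("tab",ray(ct,[b.mean(0)],88)[0].round(1),[np.round(np.array(q[0])+[215,195],1) for a,q in blobs(mask(t[195:235,215:245],0,6,120),15)],ctrl.get_state()["time"])
print(ctrl.sign_off())
E
```

```text
time: 21.1
eef_pos: [466.6, 109.1, 189.8]
ee_rot: [[0.998, -0.067, 0.001], [-0.067, -0.998, -0.0], [0.001, 0.0, -1.0]]
force: [-0.4, -0.4, 0.3]
gripper_width: -0.001
tab [583.4  99.1  88. ] [array([229., 217.])] 21.15
the job is handed in; nothing more can be done
None
```

I loaded the teal strip into the dispenser and slid the grey rail home over it, then handed the job in at about 21 s. The sign-off gives no verdict.

- **Strip:** I pushed its end against the follower (2.7 N felt), lowered it to the floor and let go against the stop. The wrist picture showed it upright, and the follower sat 19 mm back from its starting position, against 20 mm expected for an 80 mm strip.
- **Rail:** I slid it by its tab until it stopped at 15 N, then pushed again with shut fingers. It may have moved 1–2 mm more before stopping hard at 18 N, which puts the tab centre at about x = 587 mm (586.6 expected).
- **Disagreement:** The top camera put the tab at 583.4 mm both before and after that second push. That is 2–3 mm short of home, but one pixel there is about 2 mm, so I relied on the hard contact.
- **Other objects:** The orange strip was in the same place to within 1 pixel. The highest forces I read were about 24 N, well under the limits.

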